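# Hang the job board and hold the spring clip open over its edge

## Task

Take the small plywood job board out of its slotted block and hang it by its hole on the peg of the stand, pushed back to the panel. Then take the steel spring clip off its strip by squeezing its handles together, and hold it wide open over the middle of the board's top edge, square to it, with the edge at least a centimetre inside the jaws but touching neither the jaws nor the coil, so that I can slip a job card in. Finish like that, still holding the clip squeezed open; leave the jar, the tape roll and the black block where they are.

Things in the scene. Friction and masses are not known exactly. Their poses are not given: they have to be found in the camera images.
- stand: fixed dark wooden stand: foot 100 x 100 x 15 mm with an upright panel 72 mm wide (y) and 10 mm thick (x), whose top edge is 133 mm above the bench; one steel peg sticks out of the panel's front. Origin: centre of the underside, on the panel's mid-plane; its -x axis points out of the panel's front along the peg (towards the robot, give or take its yaw), z up
- peg_root (a point): point on the peg's centre line where it leaves the panel's front face, 125 mm above the bench. The peg is 7 mm thick
- peg_tip (a point): the peg's rounded free end, on its centre line, 37.5 mm in front of the panel and 6.6 mm higher than the root (the peg rises outwards by 10 degrees)
- rack: fixed wooden block 60 (x) x 90 (y) x 38 mm with an open slot along y, 10 mm wide, its floor 8 mm above the bench, in which the board stands at the start. Origin: centre of the underside, z up. It and the strip's block may have changed places
- board: loose plywood board, 8 mm thick (x), 80 mm wide (y), 140 mm tall (z), about 0.1 kg, standing upright in the slot (it may lean by up to 4 degrees), a sheet of paper on the lower part of its front (-x) face. Origin: middle of its bottom edge, z up along the board
- board_hole (a point): centre of the board's round through hole, 15 mm across, 92 mm above its bottom edge and 48 mm below its top edge, in mid-width and mid-thickness; the hole runs along the board's x axis
- board_edge (a point): middle of the board's top edge, in mid-thickness. When the board hangs on the peg flat against the panel this is about 170 mm above the bench, 37 mm above the panel
- rail: fixed wooden block 50 (x) x 64 (y) x 12 mm with an upright aluminium strip 5 mm thick (x), 52 mm wide (y), top 55 mm above the bench, on which the clip sits at the start. Origin: centre of the underside, z up
- clip: loose steel spring clip, about 0.07 kg, sitting astride the strip, jaws down. Origin: centre of its spring coil (15 mm across, 42 mm pin), the hinge; y along the hinge, x the way the jaws part, z up between the handles. At the start the coil rests on the strip's top edge, the origin 63 mm above the bench
- clip_handles (a point): point between the clip's handles, 30 mm above the hinge, where to squeeze them along the clip's x axis. The two flat handles, 34 mm wide (y), reach 41 mm above the hinge; at rest they spread like a V, 46 mm over their outer faces at the top; squeezed all the way they are parallel, 22 mm over their outer faces
- clip_mouth (a point): point midway between the jaw tips, 36 mm below the hinge. The jaws are 36 mm wide (y); at rest their tips are 5 mm apart, fully open 26 mm inside (31 mm outside). The coil's underside is 7.5 mm below the hinge, so the mouth is 28 mm deep
- clip_half (a joint): angle by which each half of the clip is opened from rest (both halves turn alike): 0 shut, 0.30 rad fully open at a firm stop. The spring resists with about 0.1 Nm at 0 to 0.2 Nm at 0.30, that is 4 to 8 N on each handle; it shuts by itself when let go
- flux_jar: jar with a lid, 59 mm across, 60 mm tall, bystander. Origin: centre of its underside
- tape_roll: roll of tape lying flat, 57 mm across, 24 mm tall, bystander. Origin: centre of its underside
- charcoal_block: black charcoal block 51 x 71 x 26 mm, bystander. Origin: centre of its underside
Things that resemble listed ones, but are neither listed nor needed, are in the scene too. Of the things shaped like the clip, the steel one is meant.

How it is judged:
By the outcome, as a careful person would: the job done as asked, in the order asked, and still so for the second after the job is handed in, while the arm keeps its last pose, push and grip.
It also fails if it takes over 58 s, if anything falls off the work surface, if the arm or the gripper's body presses on something with over 40 N, if the wrist force passes 120 N, or if a joint passes its speed limit or range.

## Robot

A 6-joint arm with a two-finger parallel gripper is mounted at the origin on a cart in front of the work surface, level with it; the furniture and walls round the work are solid. World frame = base frame: x ahead of the robot, y to its left, z up, the work surface at z = 0. Lengths are in m, angles in rad, forces in N, time in s.
With the tool pointing down it reaches from about 0.275 to 0.85 m from the base axis. Payload 5.2 kg.
Tool frame: the origin (TCP) lies on the mounting face of the last link; the fingertips stand 173 mm ahead of it and the grasp point (between the pads) lies 155 mm ahead of it; z points along the fingers, y is the line along which they close (so a half turn about z gives the same grasp; the last joint's range is limited). The gripper opens to 85 mm and grips with 20 to 120 N. Pads are 22 mm wide; open, the fingers measure 114 mm over their backs; the gripper's body (76 mm by 85 mm) begins 54 mm behind the grasp point. The pads swing forward as they close: fully open they stand 13 mm farther back than shut.
Start: joints at [-1.417, 0.259, 1.535, -0, 1.348, -0.203], TCP at [0.192, -0.515, 0.405] pointing down, gripper open.
Joint ranges: [-3.14, 3.14], [-0.91, 2.08], [0.19, 2.58], [-1.22, 4.36], [0.22, 2.71], [-3.12, 3.12]. Speed limits (rad/s): [2.57, 2.57, 3.14, 3.14, 3.14, 3.14].

## Interface

Orientations are given as a 3x3 rotation matrix whose columns are the frame's x, y, z axes.
In Python, from cell import arm, eyes, hand_in gives the robot as it stands.
- The arm moves only by the tool step_arm, never from a script. Its argument "plan" is a list of rows, each a list of 3 entries, a list of its own where there are three numbers: the turn, a rotation vector about the world's x, y, z in rad, then the shift along the world's x, y, z in m, then the closure, from 0 (fully open) to 1 (shut). In form: [[[rx, ry, rz], [dx, dy, dz], gripper], ...]. A call has 1 to 10 rows; each row is the pose to reach, as a shift and turn from the pose commanded when the call began; what a row does not reach only later rows make up. A row lasts 1/10 s, in which the tool goes at most 50 mm and 8.59 degrees, less where a joint would pass 70% of its speed; a pose out of reach is approached as far as the arm can. A call with a gripper value outside its range is refused whole. The fingers move at their own pace and stop on an object; "force" is the grip in N (left out, the last holds). Time passes only in rows, so rows that repeat a pose let the fingers close. It gives the time, the measured TCP pose, the force, the opening and the grip force at its end, in the units of the state.
- arm.read_state(): the state, without advancing time (a new reading comes with each control period).
- eyes.snapshot(name): name is "scene" or "top" or "wrist"; returns the picture (420x560x3 uint8, red, green, blue); there is no depth.
- eyes.camera_model(name): a dict with "mtx" (3x3 intrinsics, pixels), "extrinsics" (4x4, takes a point from world to camera coordinates). Camera axes: x right, y up, looking along -z (the intrinsics and any distortion apply to the point x, -y, -z); pixel columns grow to the right and rows downward; lengths in m; the calibration is good to about 2 mm. The wrist camera is an equidistant fisheye: a pixel r from the principal point sees the ray r / f radians off the axis. A picture is of the moment at which its call begins: read the wrist's pose just before it. camera_model takes no time and is no camera call; for the wrist camera it gives the pose at the moment of the call.
- hand_in(): hands the job in; it is judged then, once.
The state is a dict: "time": time; "q": joint angles; "joint_vel": joint speeds; "effort": joint torques, N m; "tool_pos": TCP position; "ee_rot": TCP orientation; "ft_force": force on the tool from outside, world axes, zero at the start; "wrist_torque": the same for the moment, N m; "width": opening from 0.0 (shut) to 1.0 (fully open); "grasp_force": force on a finger pad.
Only numpy, scipy, OpenCV 4.12 (cv2) and the standard library are available. Lean on these libraries where they do the work, as an engineer would, in place of code of your own. Each camera call takes 0.05 s, during which the arm holds its last target. There are 200 camera calls.

## Working session

There is one attempt and no reset: what is moved stays moved. The work goes in short steps, Python scripts to look and compute and a tool call to move; the robot and the scene stay as the last step left them, time stands still between calls to the robot, and variables do not carry over. Pictures are saved under pics/ and viewed, at most 10 in all, crops included, and the job is handed in when it is done.

Besides the shell and the picture viewer there is one more tool, called after "Request:" as a command line: name --argument value ..., lists and objects as JSON in quotes. step_arm: Moves the arm, as the interface text tells. Its arguments: {"type":"object","properties":{"plan":{"type":"array"},"force":{"type":"number"}},"required":["plan"]}

```bash
mkdir -p pics; python3 - <<'E'
from cell import arm, eyes
import cv2, numpy as np
for n in ("scene","top"):
    im=eyes.snapshot(n); cv2.imwrite(f"pics/{n}0.png",im[:,:,::-1]); m=eyes.camera_model(n); print(n,{k:np.round(v,4).tolist() if not isinstance(v,str) else v for k,v in m.items()})
s=arm.read_state(); print(s['time'],s['tool_pos'],s['ee_rot'])
E
```

```text
scene {'mtx': [[530.6391, 0.0, 276.1366], [0.0, 530.6391, 204.595], [0.0, 0.0, 1.0]], 'extrinsics': [[0.591, -0.8063, 0.0254, -0.4287], [0.3681, 0.2975, 0.8809, -0.1998], [-0.7178, -0.5112, 0.4726, -1.3871], [0.0, 0.0, 0.0, 1.0]]}
top {'mtx': [[446.3942, 0.0, 279.1172], [0.0, 446.3942, 209.3731], [0.0, 0.0, 1.0]], 'extrinsics': [[0.009, -0.9998, -0.0175, -0.1789], [0.9965, 0.0075, 0.0835, -0.4928], [-0.0833, -0.0182, 0.9964, -1.4288], [0.0, 0.0, 0.0, 1.0]]}
0.1 [ 0.19208918 -0.51513904  0.40394706] [[ 9.37022791e-01  3.49268112e-01 -2.71921605e-04]
 [ 3.49268056e-01 -9.37021321e-01  1.69403292e-03]
 [ 3.36875341e-04 -1.68232099e-03 -9.99998528e-01]]
```

View pics/scene0.png

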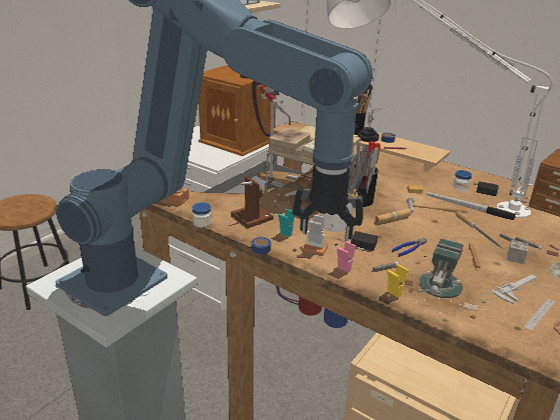

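View pics/top0.png

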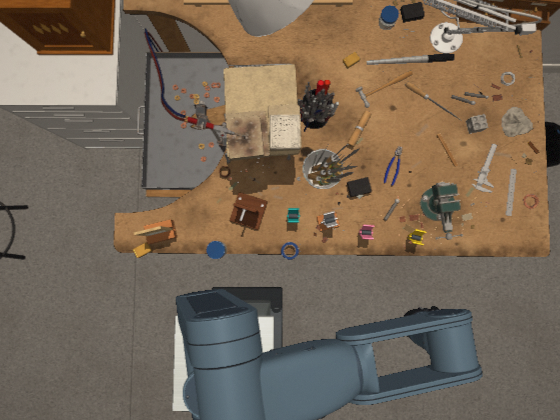

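Scene and top views. Things shaped like the clip are at top pixels teal (292,214), steel (330,219), pink (367,232) and yellow (416,236); the steel one on a strip is meant. The stand is at (248,211), the jar (216,249), the tape (290,250) and the charcoal (359,187). The board in its rack seems to be at (155,232), with a loose block next to it. I'll check these in a close crop.

```bash
cat > h.py <<'E'
from cell import arm, eyes
import cv2, numpy as np
def ray(n,uv,m=None):
    m=m or eyes.camera_model(n); K,E=np.array(m['mtx']),np.array(m['extrinsics'])
    x,y=(uv[0]-K[0,2])/K[0,0],(uv[1]-K[1,2])/K[1,1]
    if n=='wrist':
        r=np.hypot(x,y)+1e-12; d=np.array([x/r*np.sin(r),-y/r*np.sin(r),-np.cos(r)])
    else: d=np.array([x,-y,-1.])
    R=E[:3,:3]; return -R.T@E[:3,3], R.T@d/np.linalg.norm(d)
def onz(n,uv,z,m=None):
    c,d=ray(n,uv,m); return c+d*(z-c[2])/d[2]
def two(rays):
    A=sum(np.eye(3)-np.outer(d,d) for c,d in rays); b=sum((np.eye(3)-np.outer(d,d))@c for c,d in rays); return np.linalg.solve(A,b)
def proj(n,p,m=None):
    m=m or eyes.camera_model(n); K,E=np.array(m['mtx']),np.array(m['extrinsics'])
    q=E[:3,:3]@p+E[:3,3]; v=np.array([q[0],-q[1],-q[2]])
    if n=='wrist':
        r=np.hypot(*v[:2]); t=np.arctan2(r,v[2]); return K[:2,:2]@(v[:2]/r*t)+K[:2,2]
    return (K@(v/v[2]))[:2]
E
python3 - <<'E'
from h import *
a=cv2.imread('pics/top0.png'); b=cv2.imread('pics/scene0.png')
c1=cv2.resize(a[195:265,120:260],(800,400),interpolation=cv2.INTER_CUBIC)
c2=cv2.resize(a[195:265,260:440],(800,311),interpolation=cv2.INTER_CUBIC)
c2=c2[:200]
cv2.imwrite('pics/c1.png',np.vstack([c1,c2]))
for nm,uv,z in [('stand',(248,211),.12),('rack',(155,232),.14),('steel',(330,219),.1),('jar',(216,249),.06),('tape',(290,250),.024),('char',(359,187),.026),('edge',(300,256),0)]: print(nm,onz('top',uv,z).round(3))
m=eyes.camera_model('wrist'); print(np.array(m['mtx']).round(1).tolist(), np.array(m['extrinsics']).round(3).tolist())
E
```

```text
stand [ 0.48  -0.083  0.12 ]
rack [0.414 0.191 0.14 ]
steel [ 0.459 -0.332  0.1  ]
jar [0.365 0.021 0.06 ]
tape [ 0.363 -0.211  0.024]
char [ 0.568 -0.432  0.026]
edge [ 0.344 -0.244  0.   ]
[[325.2, 0.0, 274.5], [0.0, 325.2, 211.6], [0.0, 0.0, 1.0]] [[0.349, -0.937, -0.002, -0.549], [0.895, 0.334, -0.294, 0.037], [0.276, 0.101, 0.956, -0.38], [0.0, 0.0, 0.0, 1.0]]
```

View pics/c1.png

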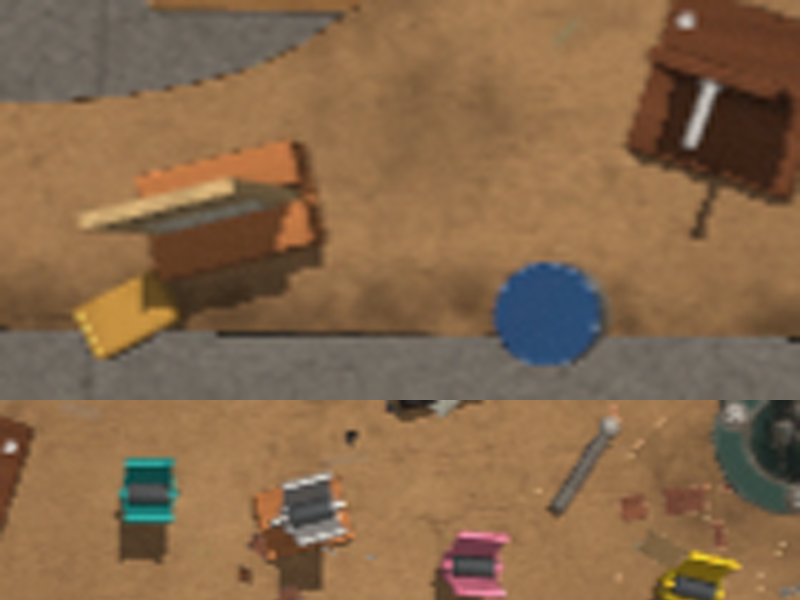

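The crop shows a steel clip astride an aluminium strip on an orange block, at about crop (305,508), top px (330,219). The board, with its pale top edge from (79,222) to (237,185), stands in the orange rack, and the stand's peg points front-left. The teal, pink and yellow clips are decoys. I'll move above the stand for a wrist view, then go on to the board.

Request:
step_arm --plan '[[[0,0,0.1],[0.021,0.0415,0],0],[[0,0,0.2],[0.042,0.083,0],0],[[0,0,0.3],[0.063,0.1245,0],0],[[0,0,0.4],[0.084,0.166,0],0],[[0,0,0.5],[0.105,0.2075,0],0],[[0,0,0.6],[0.126,0.249,0],0],[[0,0,0.7],[0.147,0.29,0],0],[[0,0,0.8],[0.168,0.332,0],0],[[0,0,0.9],[0.189,0.3735,0],0],[[0,0,1.0],[0.21,0.415,0],0]]' --force 40

```text
time: 1.1
tool_pos: [0.4024, -0.0984, 0.4047]
ee_rot: [[0.209, 0.978, 0.0], [0.978, -0.209, -0.0], [-0.0, 0.0, -1.0]]
ft_force: [1.4, 0.0, 0.3]
width: 0.998
grasp_force: 0.0
```

```bash
python3 - <<'E'
from h import *
import pickle
s=arm.read_state(); m=eyes.camera_model('wrist'); im=eyes.snapshot('wrist')
cv2.imwrite('pics/w_stand.png',im[:,:,::-1]); pickle.dump(m,open('w_stand.pkl','wb'))
print(s['time'],s['tool_pos'].round(4),s['q'].round(3))
E
```

```text
1.1 [ 0.4024 -0.0984  0.4047] [-0.511  0.008  1.83  -0.     1.303 -0.301]
```

Request:
step_arm --plan '[[[0,0,0.1],[0,0.047,0],0],[[0,0,0.2],[0,0.094,0],0],[[0,0,0.3],[0,0.141,0],0],[[0,0,0.4],[0,0.188,0],0],[[0,0,0.45],[0,0.235,0],0],[[0,0,0.45],[0,0.285,0],0],[[0,0,0.45],[0,0.285,0],0]]'

```text
time: 1.85
tool_pos: [0.401, 0.1895, 0.4045]
ee_rot: [[-0.241, 0.971, -0.001], [0.971, 0.241, 0.002], [0.002, -0.0, -1.0]]
ft_force: [0.5, -0.1, -0.3]
width: 0.997
grasp_force: 0.0
```

```bash
python3 - <<'E'
from h import *
import pickle
s=arm.read_state(); m=eyes.camera_model('wrist'); im=eyes.snapshot('wrist')
cv2.imwrite('pics/w_board.png',im[:,:,::-1]); pickle.dump(m,open('w_board.pkl','wb'))
print(s['time'],s['tool_pos'].round(4),s['ee_rot'].round(3).tolist(),s['q'].round(3))
st=cv2.imread('pics/w_stand.png')
a=cv2.resize(im[:,:,::-1],(400,300)); b=cv2.resize(st,(400,300)); 
cv2.imwrite('pics/c2.png',np.vstack([cv2.resize(im[:,:,::-1],(400,300)),cv2.resize(st,(400,300))]))
E
```

```text
1.85 [0.401  0.1895 0.4045] [[-0.241, 0.971, -0.001], [0.971, 0.241, 0.002], [0.002, -0.0, -1.0]] [ 0.188  0.064  1.772  0.002  1.306 -0.056]
```

View pics/c2.png

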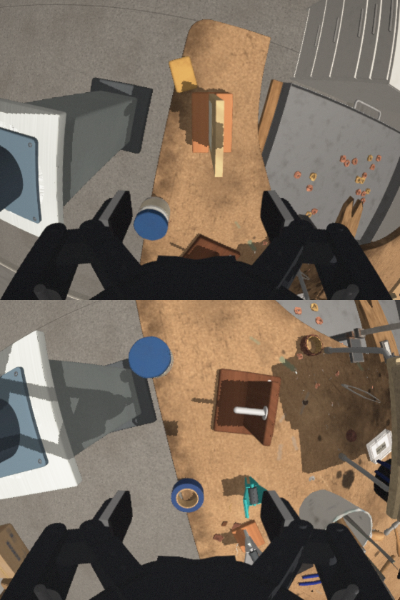

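Top half (board view): the board's pale top edge runs from about (217,95) to (219,177) at half scale, inside the orange rack. Bottom half: the stand with a white peg from (265,411) to (238,411), the teal clip and the steel clip at (248,545). Next I'll zoom to get exact corners.

```bash
python3 - <<'E'
import cv2,numpy as np
a=cv2.imread('pics/w_board.png')[115:265,255:355]; b=cv2.imread('pics/w_stand.png')[90:240,295:395]
o=np.hstack([cv2.resize(x,(400,600),interpolation=cv2.INTER_CUBIC) for x in (a,b)])
cv2.imwrite('pics/c3.png',o)
E
```

```text
(no output)
```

View pics/c3.png

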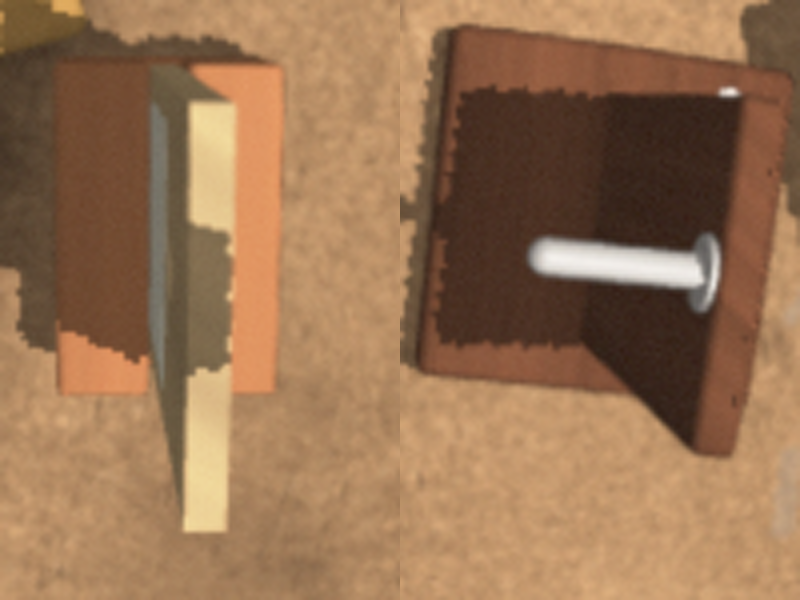

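```bash
python3 - <<'E'
from h import *
import pickle
mb=pickle.load(open('w_board.pkl','rb')); ms=pickle.load(open('w_stand.pkl','rb'))
P=[onz('wrist',(255+x/4-.4,115+y/4-.4),.148,mb) for x,y in [(184,532),(228,531),(189,100),(236,100)]]
for p in P: print(p.round(4))
f,b=(P[0]+P[1])/2,(P[2]+P[3])/2; c=(f+b)/2; d=b-f
print('board c',c.round(4),'w',np.linalg.norm(d),'yaw',np.arctan2(-d[0],d[1]), 'thick',np.linalg.norm(P[1]-P[0]),np.linalg.norm(P[3]-P[2]))
pr=lambda x,y,z: onz('wrist',(295+(x-400)/4-.4,90+y/4-.4),z,ms)
t=pr(530,256,.1316); r=pr(713,272,.125); print('tip',t,'root',r,'len',np.linalg.norm((t-r)[:2]),'yaw',np.arctan2(-(t-r)[1],-(t-r)[0]))
Q=[pr(743,97,.133),pr(695,454,.133),pr(790,72,.133),pr(735,455,.133)]
for q in Q: print(q.round(4))
e=Q[0]-Q[1]; print('panel w',np.linalg.norm(e),'yaw',np.arctan2(-e[0],e[1]), 'front mid',(Q[0]+Q[1])/2)
e=Q[2]-Q[3]; print('back w',np.linalg.norm(e),'yaw',np.arctan2(-e[0],e[1]),(Q[2]+Q[3])/2)
# cross-check tip via top cam
print('top reproj tip',proj('top',t),'board ends',proj('top',f),proj('top',b))
E
```

```text
[0.4262 0.1733 0.148 ]
[0.4343 0.1754 0.148 ]
[0.406  0.2513 0.148 ]
[0.4139 0.2534 0.148 ]
board c [0.4201 0.2134 0.148 ] w 0.08058327699563168 yaw 0.25430699520190253 thick 0.008377707595869333 0.008200058001499476
tip [ 0.45153539 -0.0609617   0.1316    ] root [ 0.48836309 -0.07185812  0.125     ] len 0.03840587402186325 yaw -0.28766874613518517
[ 0.4977 -0.0381  0.133 ]
[ 0.4774 -0.1056  0.133 ]
[ 0.5081 -0.0347  0.133 ]
[ 0.4857 -0.1075  0.133 ]
panel w 0.07042653184599389 yaw -0.29144100456612165 front mid [ 0.48754169 -0.07183175  0.133     ]
back w 0.07613050644163319 yaw -0.29848450764730916 [ 0.49685773 -0.07110199  0.133     ]
top reproj tip [240.25395587 220.17856145] board ends [160.14129043 226.40627919] [133.68753093 233.04275377]
```

Sizes check out: board width 80.6 mm, thickness 8.2 mm, peg 38 mm, panel 70 mm. Next: descend over the board's top edge, grip and lift.

Request:
step_arm --plan '[[[0,0,0.01],[0.019,0.024,0],0],[[0,0,0.01],[0.019,0.024,-0.04],0],[[0,0,0.01],[0.019,0.024,-0.08],0],[[0,0,0.01],[0.019,0.024,-0.108],0],[[0,0,0.01],[0.019,0.024,-0.108],0],[[0,0,0.01],[0.019,0.024,-0.108],1],[[0,0,0.01],[0.019,0.024,-0.108],1],[[0,0,0.01],[0.019,0.024,-0.108],1],[[0,0,0.01],[0.019,0.024,-0.108],1],[[0,0,0.01],[0.019,0.024,-0.108],1]]' --force 40

```text
time: 2.9
tool_pos: [0.4213, 0.2087, 0.2975]
ee_rot: [[-0.244, 0.97, 0.002], [0.97, 0.244, 0.0], [-0.0, 0.002, -1.0]]
ft_force: [-0.0, 0.1, 0.1]
width: 0.145
grasp_force: 0.0
```

Request:
step_arm --plan '[[[0,0,0],[0,0,0],1],[[0,0,0],[0,0,0],1],[[0,0,0],[0,0,0.03],1],[[0,0,0],[0,0,0.06],1],[[0,0,0],[0,0,0.09],1],[[0,0,0],[0,0,0.12],1],[[0,0,0],[0,0,0.12],1]]'

```text
time: 3.6
tool_pos: [0.422, 0.209, 0.4207]
ee_rot: [[-0.244, 0.97, 0.008], [0.97, 0.244, 0.002], [-0.0, 0.008, -1.0]]
ft_force: [-0.0, 0.3, -0.7]
width: 0.082
grasp_force: 39.6
```

```bash
python3 - <<'E'
from h import *
import pickle
s=arm.read_state(); m=eyes.camera_model('wrist'); im=eyes.snapshot('wrist')
cv2.imwrite('pics/w_held.png',im[:,:,::-1]); pickle.dump(m,open('w_held.pkl','wb'))
sc=eyes.snapshot('scene'); cv2.imwrite('pics/s_held.png',sc[:,:,::-1])
print(s['time'],s['tool_pos'].round(4),s['ee_rot'].round(3).tolist(),s['ft_force'],s['width'])
p=proj('scene',s['tool_pos']-[0,0,.2]);print(p)
u,v=p.astype(int); c=sc[max(0,v-50):v+50,max(0,u-65):u+65,::-1]
cv2.imwrite('pics/c4.png',np.hstack([cv2.resize(im[:,:,::-1],(400,300)),cv2.resize(c,(400,300),interpolation=cv2.INTER_CUBIC)]))
E
```

```text
3.6 [0.422  0.209  0.4207] [[-0.244, 0.97, 0.008], [0.97, 0.244, 0.002], [-0.0, 0.008, -1.0]] [-0.02781581  0.25804042 -0.7395189 ] 0.08237190404957101
[168.83363476 138.06256037]
```

View pics/c4.png

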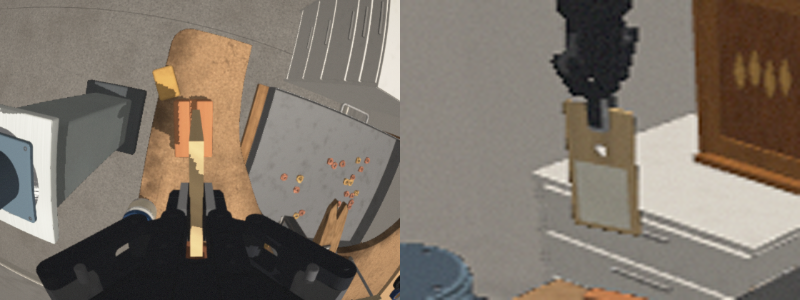

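Board held; its hole shows at right-panel (601,151), paper below it. I'll work out the hole's offset from the tool.

```bash
python3 - <<'E'
from h import *
import pickle
s=arm.read_state(); T=s['tool_pos']; R=s['ee_rot']; print(T.round(4),s['time'])
n=R[:,1]; w=R[:,0]
b=cv2.imread('pics/s_held.png'); g=b[128:150,160:182].astype(int)
# hole = bright non-wood pixels (low saturation) above paper
sat=g.max(2)-g.min(2); 
for r in range(22): print(r+128,' '.join('%3d'%x for x in sat[r]))
def meas(uv):
    c,d=ray('scene',uv); t=((T-c)@n)/(d@n); h=c+d*t; return h.round(4),'along w %.4f'%((h-T)@w),'below tcp %.4f'%(T[2]-h[2])
print('hole',meas((103+201/400*130-.5,88+151/3-.5)))
print('corners',[meas((103+(x-400)/400*130-.5,88+y/3-.5)) for x,y in [(566,101),(635,109),(577,228),(641,236)]])
m=pickle.load(open('w_held.pkl','rb'))
E
```

```text
[0.421  0.2087 0.4168] 3.7
128  42  44  44  37   4   5   6   5   2   2   5  32  47  47  48  47  46  49  42  12  12  12
129  43  44  46  41  14  11   7   5   4   0   4  33  48  46  46  46  46  46  41  10  12  13
130  43  45  48  38  14   3   3   4   2   2   4  31  46  44  46  43  43  46  43  20  11  12
131  44  44  44  44  36  15   4   1   2   2   9  35  47  46  45  45  44  47  45  19  10  10
132  44  44  45  46  45  44  43  37  29  30  37  43  45  46  45  45  44  48  45  19  17  16
133  42  45  46  45  46  45  44  46  44  42  40  43  43  44  45  46  47  46  52  27  17  20
134  43  45  44  45  45  44  43  44  44  41  38  43  44  46  47  44  46  45  49  28  15  16
135  41  44  43  45  47  44  43  45  44  41  41  39  42  46  48  44  44  47  52  28  17  17
136  42  46  43  46  45  43  27  13  18  41  41  42  44  46  47  48  44  44  48  27  16  18
137  42  45  44  46  45  46  23  14  17  19  41  42  42  47  45  47  43  44  51  26  16  17
138  41  45  45  44  45  45  35  15  16  18  42  42  42  45  48  46  44  47  49  24  17  17
139  44  44  43  45  46  44  44  35  16  17  45  42  45  44  
[... 630 characters left out ...]
  16  15  15  15  16  22  46  47  44  19  16
147  21  14  16  16  16  17  15  16  15  17  17  16  17  15  15  16  21  45  46  45  19  17
148  25  13  17  14  15  14  16  16  15  14  15  15  16  16  16  15  22  45  46  48  26  16
149  24  15  14  15  18  16  16  16  17  14  14  15  15  17  17  16  20  40  47  48  27  16
hole (array([0.4203, 0.2118, 0.2213]), 'along w 0.0032', 'below tcp 0.1955')
corners [(array([0.4111, 0.2484, 0.2711]), 'along w 0.0409', 'below tcp 0.1457'), (array([0.4311, 0.1686, 0.2752]), 'along w -0.0413', 'below tcp 0.1416'), (array([0.4112, 0.2486, 0.1249]), 'along w 0.0411', 'below tcp 0.2919'), (array([0.4305, 0.1716, 0.1305]), 'along w -0.0383', 'below tcp 0.2863')]
```

Request:
step_arm --plan '[[[0,0,-0.05],[0,-0.02,0.03],1],[[0,0,-0.17],[0,-0.06,0.03],1],[[0,0,-0.29],[0,-0.105,0.03],1],[[0,0,-0.41],[0,-0.15,0.03],1],[[0,0,-0.536],[0,-0.195,0.03],1],[[0,0,-0.536],[0.001,-0.235,0.03],1],[[0,0,-0.536],[0.001,-0.265,0.02],1],[[0,0,-0.536],[0.001,-0.265,-0.02],1],[[0,0,-0.536],[0.001,-0.265,-0.06],1],[[0,0,-0.536],[0.001,-0.265,-0.089],1]]'

```text
time: 4.7
tool_pos: [0.4205, -0.0562, 0.3238]
ee_rot: [[0.287, 0.958, -0.005], [0.958, -0.287, 0.002], [0.001, -0.006, -1.0]]
ft_force: [1.4, 0.1, -1.4]
width: 0.089
grasp_force: 39.6
```

Request:
step_arm --plan '[[[0,0,0],[0,0,0],1],[[0,0,0],[0,0,0],1]]'

```text
time: 4.9
tool_pos: [0.4219, -0.0562, 0.327]
ee_rot: [[0.286, 0.958, -0.003], [0.958, -0.286, 0.001], [0.0, -0.003, -1.0]]
ft_force: [-0.1, 0.6, -0.2]
width: 0.086
grasp_force: 39.5
```

```bash
python3 - <<'E'
from h import *
import pickle
s=arm.read_state(); m=eyes.camera_model('wrist'); im=eyes.snapshot('wrist')
cv2.imwrite('pics/w_pre.png',im[:,:,::-1]); pickle.dump(m,open('w_pre.pkl','wb'))
sc=eyes.snapshot('scene'); cv2.imwrite('pics/s_pre.png',sc[:,:,::-1])
T=s['tool_pos'];R=s['ee_rot']
print(s['time'],T.round(4),R.round(3).tolist(),s['ft_force'],s['width'])
hole=T+R[:,0]*.0038-[0,0,.1957]; tip=np.array([.4515,-.061,.1316])
print('scene hole',proj('scene',hole),'tip',proj('scene',tip),'wrist tip',proj('wrist',tip,m))
u,v=proj('scene',hole).astype(int); c=sc[v-50:v+50,u-65:u+65,::-1]; print(u-65,v-50)
cv2.imwrite('pics/c5.png',np.vstack([cv2.resize(c,(390,300),interpolation=cv2.INTER_CUBIC),cv2.resize(im[:,:,::-1],(390,300))]))
E
```

```text
4.9 [ 0.4219 -0.0562  0.327 ] [[0.286, 0.958, -0.003], [0.958, -0.286, 0.001], [0.0, -0.003, -1.0]] [-0.0908998   0.55075897 -0.19963857] 0.0857978068460442
scene hole [232.0676191  186.05616448] tip [240.26113206 183.53611243] wrist tip [328.03982193 248.30444994]
167 136
```

View pics/c5.png

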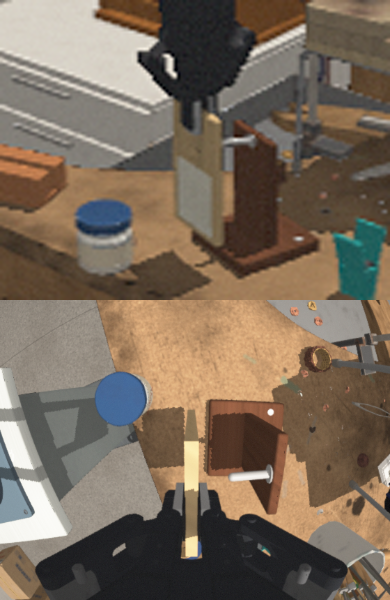

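The scene half shows the board in front of the peg, with the peg tip at crop (223,143) where predicted. The wrist half shows the top edge from about (191,440) to (191,556), with the tip at (231,477). I'll check the in-hand offset numerically from the edge ends.

```bash
python3 - <<'E'
from h import *
import pickle
s=arm.read_state();T=s['tool_pos'];R=s['ee_rot'];m=pickle.load(open('w_pre.pkl','rb'));print(T.round(4))
w=R[:,0]
for o in (.0438,-.0362): print(proj('wrist',T+w*o-[0,0,.1477],m))
im=cv2.imread('pics/w_pre.png'); hsv=cv2.cvtColor(im,cv2.COLOR_BGR2HSV)
# brightness along column of the edge
for u in (270,274,278):
  print(u,[ (v,im[v,u].tolist()) for v in list(range(186,204,2))+list(range(350,372,3))])
sc=cv2.imread('pics/s_pre.png'); g=sc[178:196,222:242].astype(int)
for r in range(18): print(178+r,' '.join('%3d'%x for x in g[r].sum(1)//3))
E
```

```text
[ 0.4227 -0.0565  0.3289]
[276.59324599 202.92295182]
[276.17407769 365.69973068]
270 [(186, [86, 117, 137]), (188, [86, 116, 138]), (190, [85, 117, 136]), (192, [82, 113, 133]), (194, [83, 112, 133]), (196, [84, 116, 135]), (198, [168, 227, 247]), (200, [181, 237, 252]), (202, [182, 237, 252]), (350, [172, 231, 250]), (353, [174, 231, 250]), (356, [174, 232, 250]), (359, [135, 188, 226]), (362, [122, 82, 64]), (365, [29, 28, 27]), (368, [33, 32, 30]), (371, [37, 35, 33])]
274 [(186, [87, 116, 137]), (188, [85, 116, 137]), (190, [84, 114, 137]), (192, [85, 114, 134]), (194, [85, 115, 137]), (196, [86, 118, 138]), (198, [166, 224, 246]), (200, [179, 236, 251]), (202, [181, 237, 251]), (350, [173, 231, 250]), (353, [173, 231, 250]), (356, [176, 231, 250]), (359, [142, 154, 171]), (362, [133, 88, 69]), (365, [34, 34, 32]), (368, [28, 27, 24]), (371, [33, 30, 32])]
278 [(186, [85, 117, 137]), (188, [83, 113, 135]), (190, [85, 115, 137]), (192, [84, 115, 137]), (194, [86, 116, 138]), (196, [87, 118, 142]), (198, [170, 228, 248]), (200, [177, 234, 251]), (202, [177, 233, 251]), (350, [173,
[... 981 characters left out ...]
  97  96  96  96 103  87  86
188  76  73  83 101 111 113  96  93  88  88  93  87  92  96  96  94  99 101  83  83
189  76  76  83 101 116 130 123 103  90  90  88  87  91  94  99  95  98 105  83  84
190  76  72  86 102 117 128 127 127 114  99  91  88  90  96  97  93  97 102  85  83
191  74  75  80 100 116 126 125 125 126 122  96  89  90  99  95  95  96 100  85  84
192  74  79  84  87 116 125 123 125 127 130 122 112  95  95  93  96  97 101  84  85
193 109 118 113 105 116 126 127 127 130 128 127 130 122 104  94  93  97  96 102 100
194 116 115 110 100 111 126 127 125 128 127 127 127 127 127 110  94  95 101 101 109
195 120 122 114 100 113 129 126 126 127 128 128 126 128 129 125 115  94  98 102 113
```

```bash
python3 - <<'E'
from h import *
import pickle
m=pickle.load(open('w_pre.pkl','rb')); im=cv2.imread('pics/w_pre.png')
w=np.array([.286,.958,0]); a=np.array([.958,-.286,0])
hsv=cv2.cvtColor(im,cv2.COLOR_BGR2HSV)
mk=((hsv[...,1]<60)&(hsv[...,2]>140)).astype(np.uint8); mk[:220]=0; mk[280:]=0; mk[:,:310]=0; mk[:,410:]=0
n,l,st,ce=cv2.connectedComponentsWithStats(mk); i=1+np.argmax(st[1:,4]); print(st[i],ce[i])
ys,xs=np.where(l==i); x0=xs.min()
for x in range(x0,xs.max()+1,4): print(x,ys[xs==x].min(),ys[xs==x].max(),end=' | ')
tipv=np.mean([ (ys[xs==x].min()+ys[xs==x].max())/2 for x in range(x0+2,x0+10)])
tip=onz('wrist',(x0,tipv),.1316,m); rootv=np.mean([(ys[xs==x].min()+ys[xs==x].max())/2 for x in range(x0+36,x0+44)]); p2=onz('wrist',(x0+40,rootv),.1265,m)
e=[onz('wrist',(274,v),.1812,m) for v in (197.3,360.3)]; ec=sum(e)/2
d=tip-p2; print('\ntip',tip,'dir yaw',np.arctan2(-d[1],-d[0]),'edge c',ec.round(4),np.linalg.norm(e[0]-e[1]))
s=arm.read_state();T=s['tool_pos']
print('tip-edge along w',(tip-ec)@w,'along a',(tip-ec)@a,'edge-T along w',(ec-T)@w, T)
E
```

```text
[328 239  59  15 643] [356.97200622 246.06531882]
328 248 250 | 332 243 253 | 336 242 253 | 340 242 253 | 344 241 252 | 348 241 252 | 352 241 252 | 356 241 251 | 360 241 251 | 364 240 251 | 368 240 250 | 372 240 250 | 376 239 250 | 380 239 249 | 384 241 249 | 
tip [ 0.451538   -0.06073868  0.1316    ] dir yaw -0.3255250420153025 edge c [ 0.4237 -0.0498  0.1812] 0.07845264670257424
tip-edge along w -0.0025464834666425293 along a 0.029801758152450033 edge-T along w 0.006718635372170561 [ 0.42273277 -0.05649427  0.32885811]
```

Request:
step_arm --plan '[[[0,0,0],[0.009,-0.004,0],1],[[0,0,0],[0.018,-0.007,0],1],[[0,0,0],[0.0255,-0.009,0],1],[[0,0,0],[0.03,-0.0105,-0.0005],1],[[0,0,0],[0.035,-0.012,-0.0015],1],[[0,0,0],[0.0395,-0.013,-0.002],1],[[0,0,0],[0.043,-0.014,-0.0025],1],[[0,0,0],[0.043,-0.014,-0.0025],1],[[0,0,0],[0.043,-0.014,-0.0025],1]]'

```text
time: 5.9
tool_pos: [0.465, -0.0703, 0.3251]
ee_rot: [[0.286, 0.958, -0.001], [0.958, -0.286, 0.0], [0.0, -0.001, -1.0]]
ft_force: [-0.8, 0.2, -1.5]
width: 0.09
grasp_force: 39.6
```

```bash
python3 - <<'E'
from h import *
import pickle
s=arm.read_state(); m=eyes.camera_model('wrist'); im=eyes.snapshot('wrist')
cv2.imwrite('pics/w_in.png',im[:,:,::-1]); pickle.dump(m,open('w_in.pkl','wb'))
sc=eyes.snapshot('scene'); cv2.imwrite('pics/s_in.png',sc[:,:,::-1])
print(s['time'],s['tool_pos'].round(4),s['ft_force'],s['wrist_torque'],s['width'])
c=sc[140:220,190:294,::-1]
cv2.imwrite('pics/c6.png',np.hstack([cv2.resize(c,(400,300),interpolation=cv2.INTER_CUBIC),cv2.resize(im[160:400,120:440,::-1],(400,300))]))
E
```

```text
5.9 [ 0.465  -0.0703  0.3251] [-0.84716532  0.20628459 -1.49744903] [ 0.03129411 -0.03898894 -0.01643094] 0.0897092828039248
```

View pics/c6.png

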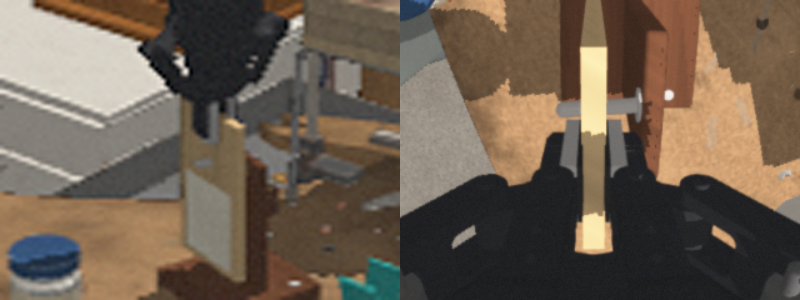

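The peg now passes through the hole: the wrist view shows it in front of the board at (570,108) and behind it at (625,105), and the force is near zero. I'll push back to the panel.

Request:
step_arm --plan '[[[0,0,0],[0.005,-0.0015,-0.001],1],[[0,0,0],[0.01,-0.003,-0.002],1],[[0,0,0],[0.014,-0.004,-0.0025],1],[[0,0,0],[0.016,-0.005,-0.003],1],[[0,0,0],[0.0175,-0.005,-0.003],1],[[0,0,0],[0.0175,-0.005,-0.003],1],[[0,0,0],[0.0175,-0.005,-0.003],1]]'

```text
time: 6.7
tool_pos: [0.4818, -0.0752, 0.3217]
ee_rot: [[0.286, 0.958, -0.003], [0.958, -0.286, 0.0], [-0.001, -0.003, -1.0]]
ft_force: [-5.0, 0.5, 0.2]
width: 0.086
grasp_force: 39.9
```

Request:
step_arm --plan '[[[0,0,0],[0,0,-0.0015],1],[[0,0,0],[0,0,-0.003],1],[[0,0,0],[0,0,-0.003],1]]'

```text
time: 7.0
tool_pos: [0.4817, -0.0751, 0.3193]
ee_rot: [[0.286, 0.958, -0.003], [0.958, -0.286, 0.001], [-0.0, -0.003, -1.0]]
ft_force: [-6.1, 0.4, 4.2]
width: 0.085
grasp_force: 40.5
```

```bash
python3 - <<'E'
from h import *
import pickle
s=arm.read_state(); m=eyes.camera_model('wrist'); im=eyes.snapshot('wrist')
cv2.imwrite('pics/w_in2.png',im[:,:,::-1]); pickle.dump(m,open('w_in2.pkl','wb'))
print(s['time'],s['tool_pos'].round(4),s['ft_force'].round(2),s['wrist_torque'].round(2),s['width'])
E
```

```text
7.0 [ 0.4817 -0.0751  0.3193] [-6.11  0.41  4.21] [ 0.18  1.26 -0.14] 0.08464238457086926
```

Request:
step_arm --plan '[[[0,0,0],[0,0,-0.001],1],[[0,0,0],[0,0,-0.001],1],[[0,0,0],[0,0,-0.001],0.7],[[0,0,0],[0,0,-0.001],0.7],[[0,0,0],[0,0,-0.001],0.7],[[0,0,0],[0,0,-0.001],0.7]]'

```text
time: 7.65
tool_pos: [0.4829, -0.0754, 0.3182]
ee_rot: [[0.286, 0.958, 0.001], [0.958, -0.286, -0.0], [0.0, 0.001, -1.0]]
ft_force: [0.4, 0.7, -1.0]
width: 0.303
grasp_force: 0.0
```

```bash
cat > edge.py <<'E'
from h import *
import pickle,sys
w=np.array([.286,.958,0]); a=np.array([.958,-.286,0])
s=arm.read_state(); m=eyes.camera_model('wrist'); im=eyes.snapshot('wrist')[:,:,::-1].copy()
cv2.imwrite('pics/%s.png'%sys.argv[1],im); pickle.dump(m,open(sys.argv[1]+'.pkl','wb'))
hsv=cv2.cvtColor(im,cv2.COLOR_BGR2HSV)
# cream top edge
z=.170; C=np.array([.4875,-.0718,0])-.004*a
e=[proj('wrist',C+w*o+[0,0,z],m) for o in (-.04,.04)]; print('expected edge ends',np.round(e,1))
mk=((hsv[...,2]>150)&(hsv[...,1]>40)&(hsv[...,1]<110)).astype(np.uint8)
n,l,st,ce=cv2.connectedComponentsWithStats(mk)
for i in range(1,n):
    if st[i,4]>120:
        r=cv2.minAreaRect(np.argwhere(l==i)[:,::-1].astype(np.float32)); b=cv2.boxPoints(r)
        if np.hypot(*(np.array(r[0])-np.mean(e,0)))<120:
            print(st[i],np.round(r[0],1),np.round(r[1],1),round(r[2],1)); print([onz('wrist',q,z,m)[:2].round(4).tolist() for q in b])
print(s['time'],s['tool_pos'].round(4),s['ft_force'].round(2),s['width'])
E
python3 edge.py w_rel
```

```text
expected edge ends [[272.  360.9]
 [271.2 198.6]]
[ 266  198   23   94 1819] [276.7 244.4] [21.2 93.1] 1.1
[[0.4813, -0.0695], [0.4937, -0.0315], [0.5012, -0.0339], [0.4897, -0.0723]]
[346 204  12  18 123] [352.2 213.1] [ 8.5 18.8] 26.6
[[0.5197, -0.0484], [0.5244, -0.0427], [0.527, -0.0451], [0.5223, -0.0508]]
[369 239  22  33 294] [380.3 253.7] [34.5 15. ] 70.9
[[0.5271, -0.0596], [0.5333, -0.0593], [0.5358, -0.0756], [0.5293, -0.0759]]
[348 254  13  31 278] [353.2 268.9] [11.8 30.1] 5.4
[[0.5145, -0.0763], [0.5184, -0.063], [0.523, -0.065], [0.5193, -0.0785]]
[265 326  26  37 643] [275.9 345.9] [24.5 35.7] 14.0
[[0.4667, -0.1069], [0.4771, -0.0875], [0.4863, -0.0939], [0.4765, -0.1141]]
7.65 [ 0.4829 -0.0754  0.3182] [ 0.37  0.67 -1.02] 0.3033140642569677
```

Request:
step_arm --plan '[[[0,0,0],[0,0,0.01],0.6],[[0,0,0],[0,0,0.03],0.5],[[0,0,0],[0,0,0.06],0.3],[[0,0,0],[0,0,0.1],0],[[0,0,0],[0,-0.02,0.11],0],[[0,0,0],[-0.03,-0.05,0.11],0],[[0,0,0],[-0.03,-0.05,0.11],0],[[0,0,0],[-0.03,-0.05,0.11],0]]'

```text
time: 8.5
tool_pos: [0.4523, -0.1258, 0.4289]
ee_rot: [[0.288, 0.958, 0.001], [0.958, -0.288, -0.0], [0.0, 0.001, -1.0]]
ft_force: [-0.1, 0.5, 0.8]
width: 1.001
grasp_force: 0.0
```

```bash
python3 edge.py w_up; python3 - <<'E'
from h import *
sc=eyes.snapshot('scene'); cv2.imwrite('pics/s_up.png',sc[:,:,::-1])
w=cv2.imread('pics/w_up.png')
cv2.imwrite('pics/c7.png',np.hstack([cv2.resize(sc[140:220,190:294,::-1],(390,300),interpolation=cv2.INTER_CUBIC),cv2.resize(w,(400,300))]))
E
```

```text
expected edge ends [[293.1 190.1]
 [293.8  77.8]]
[ 287   75   19  117 1374] [294.4 132.8] [ 17.9 116.2] 1.8
[[0.4656, -0.1074], [0.4914, -0.0288], [0.5032, -0.0325], [0.4779, -0.1115]]
[360 164  17  23 170] [367.9 174.5] [24.2  8.3] 62.1
[[0.5229, -0.1049], [0.529, -0.1036], [0.5339, -0.1216], [0.5277, -0.1229]]
[343 177  11  25 189] [347.8 189. ] [ 9.4 24.2] 3.2
[[0.5051, -0.1271], [0.5103, -0.1097], [0.5171, -0.112], [0.5119, -0.1295]]
8.5 [ 0.4523 -0.1258  0.4289] [-0.14  0.47  0.85] 1.0011200899977974
```

View pics/c7.png

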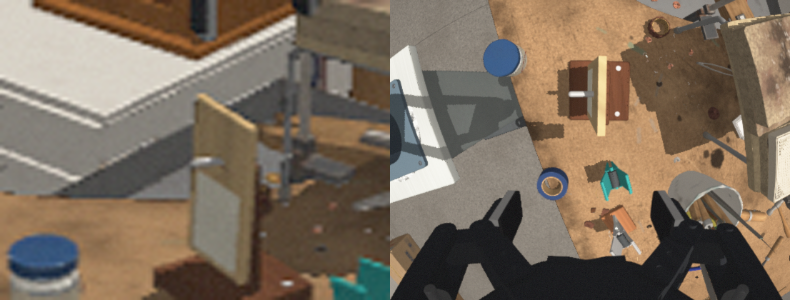

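The board hangs on the peg against the panel, with its top edge within 1 mm of the expected place. On to the clip.

Request:
step_arm --plan '[[[0,0,0.14],[0,-0.045,0],0],[[0,0,0.28],[0,-0.09,0],0],[[0,0,0.4],[0,-0.135,0],0],[[0,0,0.5],[0,-0.185,-0.02],0],[[0,0,0.5],[0,-0.215,-0.05],0],[[0,0,0.5],[0,-0.215,-0.05],0],[[0,0,0.5],[0,-0.215,-0.05],0]]'

```text
time: 9.3
tool_pos: [0.453, -0.3402, 0.3768]
ee_rot: [[-0.208, 0.978, -0.002], [0.978, 0.208, 0.003], [0.003, -0.001, -1.0]]
ft_force: [-0.6, 0.2, 0.6]
width: 0.994
grasp_force: 0.0
```

```bash
python3 - <<'E'
from h import *
import pickle
s=arm.read_state(); m=eyes.camera_model('wrist'); im=eyes.snapshot('wrist')[:,:,::-1]
cv2.imwrite('pics/w_clip.png',im); pickle.dump(m,open('w_clip.pkl','wb'))
print(s['time'],s['tool_pos'].round(4),s['ee_rot'].round(3).tolist())
p=proj('wrist',np.array([.459,-.332,.08]),m); print(p); u,v=p.astype(int); print(max(0,u-60),max(0,v-45))
c=im[max(0,v-45):v+45,max(0,u-60):u+60]; print(c.shape)
cv2.imwrite('pics/c8.png',cv2.resize(c,None,fx=6,fy=6,interpolation=cv2.INTER_CUBIC))
E
```

```text
9.3 [ 0.453  -0.3402  0.3768] [[-0.208, 0.978, -0.002], [0.978, 0.208, 0.003], [0.003, -0.001, -1.0]]
[282.85270466 197.88925824]
222 152
(90, 120, 3)
```

View pics/c8.png

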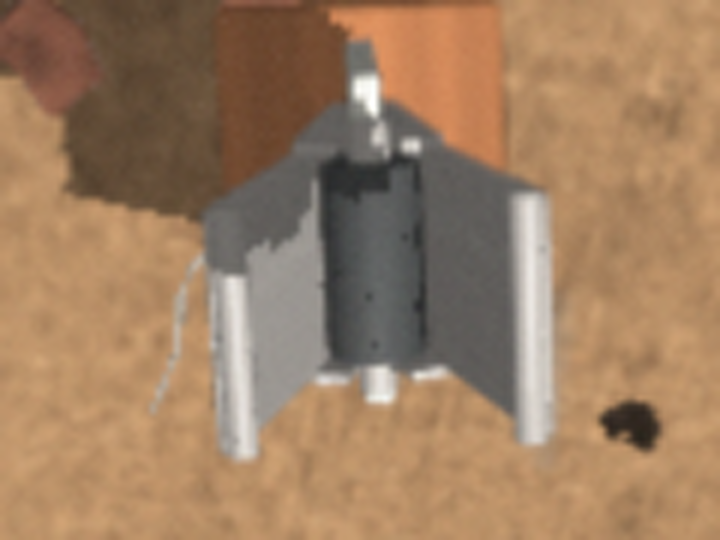

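The crop shows the steel clip: handle tips run from (228,205) to (240,458) on the left and (530,193) to (535,442) on the right, with the dark coil between and the strip and orange block behind.

```bash
python3 - <<'E'
from h import *
import pickle
m=pickle.load(open('w_clip.pkl','rb'))
P=[onz('wrist',(222+x/6-.4,152+y/6-.4),.103,m) for x,y in [(228,207),(240,457),(532,193),(535,442)]]
for p in P: print(p.round(4))
c=sum(P)/4; d1=P[0]-P[1]; d2=P[2]-P[3]; print('c',c.round(4),'len',np.linalg.norm(d1),np.linalg.norm(d2),'yaws',[np.arctan2(-d[0],d[1]) for d in (d1,d2)])
e=(P[2]+P[3]-P[0]-P[1])/2; print('spread',np.linalg.norm(e),'yaw x',np.arctan2(e[1],e[0]))
# coil pin ends at z .063
Q=[onz('wrist',(222+x/6-.4,152+y/6-.4),.063,m) for x,y in [(367,145),(379,385)]]; d=Q[0]-Q[1]; print(Q,np.linalg.norm(d),np.arctan2(-d[0],d[1]),(Q[0]+Q[1])/2)
s=arm.read_state(); print(s['tool_pos'],s['ee_rot'][:,1])
E
```

```text
[ 0.4378 -0.3209  0.103 ]
[ 0.4459 -0.3537  0.103 ]
[ 0.4754 -0.311   0.103 ]
[ 0.4838 -0.3436  0.103 ]
c [ 0.4607 -0.3323  0.103 ] len 0.03385277635408042 0.03369620529990111 yaws [np.float64(0.24342697712550265), np.float64(0.2518549070660422)]
spread 0.039014613607380184 yaw x 0.260370448192656
[array([ 0.45594138, -0.31646083,  0.063     ]), array([ 0.46568085, -0.35232228,  0.063     ])] 0.037160473774815066 0.2651896574234562 [ 0.46081112 -0.33439155  0.063     ]
[ 0.45324809 -0.33958949  0.37800912] [ 9.77916378e-01  2.08996475e-01 -1.79341508e-04]
```

Request:
step_arm --plan '[[[0,0,0.04],[0.0075,0.0065,0],0],[[0,0,0.042],[0.0075,0.0065,-0.04],0],[[0,0,0.042],[0.0075,0.0065,-0.08],0],[[0,0,0.042],[0.0075,0.0065,-0.115],0],[[0,0,0.042],[0.0075,0.0065,-0.13],0],[[0,0,0.042],[0.0075,0.0065,-0.13],0],[[0,0,0.042],[0.0075,0.0065,-0.13],0.3]]' --force 30

```text
time: 10.05
tool_pos: [0.4612, -0.333, 0.2497]
ee_rot: [[-0.252, 0.968, 0.002], [0.968, 0.252, -0.001], [-0.002, 0.001, -1.0]]
ft_force: [-0.9, -0.4, 0.0]
width: 0.856
grasp_force: 0.0
```

Request:
step_arm --plan '[[[0,0,0],[0,0,0],0.45],[[0,0,0],[0,0,0],0.55],[[0,0,0],[0,0,0],0.65],[[0,0,0],[0,0,0],0.75],[[0,0,0],[0,0,0],0.85],[[0,0,0],[0,0,0],1],[[0,0,0],[0,0,0],1],[[0,0,0],[0,0,0],1]]'

```text
time: 10.85
tool_pos: [0.4605, -0.3347, 0.2513]
ee_rot: [[-0.249, 0.968, 0.003], [0.968, 0.25, -0.004], [-0.005, 0.002, -1.0]]
ft_force: [-2.9, 0.3, 12.2]
width: 0.245
grasp_force: 30.6
```

Request:
step_arm --plan '[[[0,0,0],[0,0,0.004],1],[[0,0,0],[0,0,0.008],1],[[0,0,0],[0,0,0.016],1],[[0,0,0],[0,0,0.028],1],[[0,0,0],[0,0,0.045],1],[[0,0,0],[0,0,0.07],1],[[0,0,0],[0,0,0.1],1],[[0,0,0],[0,0,0.14],1],[[0,0,0],[0,0,0.14],1],[[0,0,0],[0,0,0.14],1]]'

```text
time: 11.85
tool_pos: [0.4602, -0.3339, 0.3899]
ee_rot: [[-0.249, 0.968, 0.002], [0.968, 0.249, -0.002], [-0.003, 0.001, -1.0]]
ft_force: [1.0, -0.1, -0.2]
width: 0.243
grasp_force: 29.6
```

```bash
python3 - <<'E'
from h import *
import pickle
s=arm.read_state(); m=eyes.camera_model('wrist'); im=eyes.snapshot('wrist')[:,:,::-1].copy()
cv2.imwrite('pics/w_ch.png',im); pickle.dump(m,open('w_ch.pkl','wb'))
sc=eyes.snapshot('scene')[:,:,::-1].copy(); cv2.imwrite('pics/s_ch.png',sc)
T=s['tool_pos'];print(s['time'],T.round(4),s['ee_rot'].round(3).tolist(),s['ft_force'].round(2),s['width'],s['grasp_force'])
p=proj('scene',T-[0,0,.19]).astype(int); q=proj('wrist',T-[0,0,.19],m).astype(int); print(p,q)
c=sc[p[1]-33:p[1]+33,p[0]-44:p[0]+44]; w=im[q[1]-75:q[1]+75,q[0]-100:q[0]+100]
cv2.imwrite('pics/c9.png',np.hstack([cv2.resize(c,(400,300),interpolation=cv2.INTER_CUBIC),cv2.resize(w,(400,300),interpolation=cv2.INTER_CUBIC)]))
E
```

```text
11.85 [ 0.4602 -0.3339  0.3899] [[-0.249, 0.968, 0.002], [0.968, 0.249, -0.002], [-0.003, 0.001, -1.0]] [ 0.98 -0.1  -0.22] 0.2426492547844979 29.553154706954956
[319 187] [272 257]
```

View pics/c9.png

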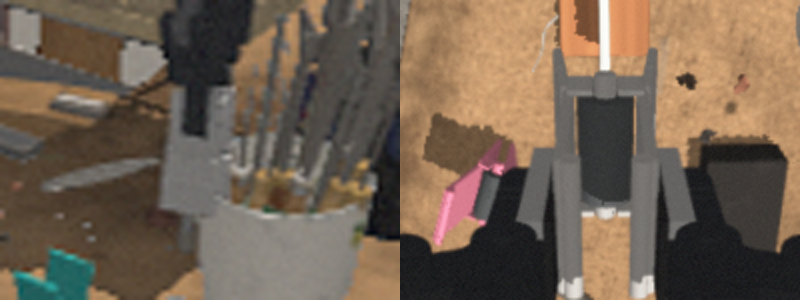

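(That was my 11th view by recount, one over the allowance; I'll work from numbers only from here.) The clip is held with handles parallel and jaws wide. The pin ends are at wrist crop (605,72) and (605,213), and the jaw plate's lower corner is at scene crop (162,207).

```bash
python3 - <<'E'
from h import *
import pickle
from scipy.optimize import least_squares
m=pickle.load(open('w_ch.pkl','rb')); s=arm.read_state(); T=s['tool_pos'];R=s['ee_rot']; T=np.array([.4602,-.3339,.3899]); w,a,dn=R[:,0],R[:,1],R[:,2]; print(s['tool_pos'])
im=cv2.imread('pics/w_ch.png'); 
g=im.astype(int).mean(2); print('col274 rows 205-300',[int(x) for x in g[205:232,274]],[int(x) for x in g[270:296,274]])
px=lambda x,y:np.array([172+(x-400)/2-.25,182+y/2-.25])
obs=[px(605,72),px(605,216)]
f=lambda p: np.concatenate([proj('wrist',T+dn*p[0]+a*p[2]+w*(p[1]+o),m)-q for o,q in zip((.021,-.021),obs)])
r=least_squares(f,[.185,0,0]); print('hinge depth,w,a',r.x,'res',r.fun)
for d,o in ((.185,0),tuple(r.x[:2])):
  for sg in (-1,1):
    for e in (-.018,.018):
      p=T+dn*(d+.036)+w*(o+e)+a*sg*.0145; q=proj('scene',p); print(sg,e,'scene crop',((q-[275,154])*300/66).round(0),'px',q.round(1))
E
```

```text
[ 0.45979182 -0.33348989  0.38738842]
col274 rows 205-300 [249, 249, 249, 249, 249, 249, 249, 248, 249, 248, 248, 246, 157, 110, 104, 117, 118, 116, 118, 118, 116, 116, 116, 117, 118, 112, 84] [55, 52, 53, 55, 53, 52, 54, 54, 57, 56, 56, 56, 65, 99, 102, 127, 183, 220, 223, 224, 219, 189, 148, 147, 159, 163]
hinge depth,w,a [0.18646365 0.00256525 0.00114826] res [-1.17097086e-02  3.21154519e-06  1.28534975e-02 -5.25148448e-06]
-1 -0.018 scene crop [218. 215.] px [322.9 201.2]
-1 0.018 scene crop [161. 203.] px [310.4 198.6]
1 -0.018 scene crop [232. 194.] px [326.  196.8]
1 0.018 scene crop [176. 183.] px [313.7 194.3]
-1 -0.018 scene crop [213. 216.] px [322.  201.5]
-1 0.018 scene crop [157. 204.] px [309.5 198.9]
1 -0.018 scene crop [228. 196.] px [325.1 197.1]
1 0.018 scene crop [172. 184.] px [312.8 194.6]
```

```bash
python3 - <<'E'
from h import *
import pickle
m=pickle.load(open('w_up.pkl','rb')); im=cv2.imread('pics/w_up.png').astype(int)
for v in (78,85,100,115,150,175,185): print(v,[int(x) for x in im[v,278:312].sum(1)//3])
for u in (290,294,298): print(u,[int(x) for x in im[70:84,u].sum(1)//3],[int(x) for x in im[182:198,u].sum(1)//3])
E
```

```text
78 [159, 158, 161, 157, 149, 149, 147, 149, 156, 156, 157, 161, 153, 145, 199, 203, 202, 201, 199, 195, 194, 193, 194, 192, 186, 169, 160, 157, 157, 161, 160, 155, 152, 151]
85 [92, 90, 87, 91, 94, 95, 96, 94, 94, 93, 94, 93, 96, 132, 203, 211, 214, 214, 217, 217, 216, 216, 216, 215, 212, 171, 111, 100, 107, 119, 123, 126, 118, 117]
100 [128, 126, 124, 127, 123, 116, 94, 89, 91, 89, 89, 90, 96, 138, 191, 205, 208, 204, 205, 202, 205, 205, 203, 202, 194, 144, 99, 92, 93, 86, 90, 94, 92, 93]
115 [123, 124, 127, 127, 128, 108, 94, 92, 95, 96, 96, 93, 105, 177, 212, 214, 215, 215, 215, 213, 214, 213, 213, 212, 205, 131, 104, 102, 100, 90, 81, 90, 92, 92]
150 [125, 125, 126, 126, 115, 95, 89, 92, 87, 86, 85, 87, 113, 172, 191, 194, 194, 197, 194, 198, 198, 200, 199, 190, 155, 100, 91, 91, 80, 81, 87, 90, 87, 87]
175 [154, 155, 159, 154, 144, 106, 96, 96, 95, 94, 97, 102, 149, 212, 217, 218, 217, 217, 215, 215, 214, 214, 212, 190, 140, 129, 126, 135, 152, 159, 158, 153, 148, 147]
185 [154, 159, 152, 156, 157, 154, 150, 147, 145, 137, 104, 107, 167, 210, 213, 213, 214, 214, 214, 214, 214, 213, 211, 185, 155, 149, 151, 153, 150, 147, 154, 152, 151, 153]
290 [154, 157, 163, 165, 163, 166, 163, 158, 153, 134, 106, 96, 93, 98] [168, 164, 167, 167, 185, 189, 193, 191, 176, 158, 152, 153, 149, 154, 158, 156]
294 [153, 159, 159, 161, 161, 163, 159, 171, 202, 213, 215, 216, 217, 216] [213, 212, 214, 214, 215, 214, 214, 213, 189, 153, 146, 150, 151, 154, 154, 152]
298 [157, 159, 157, 158, 162, 161, 158, 161, 194, 211, 213, 213, 215, 215] [215, 214, 213, 214, 212, 214, 214, 211, 185, 158, 152, 150, 148, 148, 146, 150]
```

```bash
python3 - <<'E'
from h import *
import pickle
m=pickle.load(open('w_up.pkl','rb'))
A=onz('wrist',(297.4,77.4),.170,m);B=onz('wrist',(295.4,190.3),.170,m);d=A-B;c=(A+B)/2
a=np.array([np.cos(-.29),np.sin(-.29),0]); print('c',c.round(4),np.linalg.norm(d),'yaw',np.arctan2(-d[0],d[1]),'beyond panel front (a)',(c-np.array([.4875,-.0718,0]))@a)
E
```

```text
c [ 0.4857 -0.0712  0.17  ] 0.08042046906335486 yaw -0.3004952627952838 beyond panel front (a) -0.0019432255623656647
```

Request:
step_arm --plan '[[[0,0,0],[0,0,0.045],1],[[0,0,-0.1],[0.002,0.03,0.06],1],[[0,0,-0.2],[0.006,0.07,0.06],1],[[0,0,-0.3],[0.01,0.11,0.06],1],[[0,0,-0.4],[0.014,0.15,0.06],1],[[0,0,-0.5],[0.018,0.19,0.06],1],[[0,0,-0.546],[0.022,0.23,0.06],1],[[0,0,-0.546],[0.024,0.2615,0.06],1],[[0,0,-0.546],[0.024,0.2615,0.06],1],[[0,0,-0.546],[0.024,0.2615,0.06],1]]'

```text
time: 12.95
tool_pos: [0.484, -0.0717, 0.447]
ee_rot: [[0.288, 0.958, -0.002], [0.958, -0.288, 0.0], [-0.0, -0.002, -1.0]]
ft_force: [0.2, -0.5, -1.4]
width: 0.243
grasp_force: 29.6
```

Request:
step_arm --plan '[[[0,0,0],[0,0,0],1],[[0,0,0],[0,0,0],1],[[0,0,0],[0,0,0],1]]'

```text
time: 13.25
tool_pos: [0.4841, -0.0733, 0.4479]
ee_rot: [[0.291, 0.957, -0.001], [0.957, -0.291, 0.0], [-0.0, -0.001, -1.0]]
ft_force: [-0.3, 0.2, -0.5]
width: 0.245
grasp_force: 29.6
```

```bash
cat > chk.py <<'E'
from h import *
import pickle,sys
s=arm.read_state(); m=eyes.camera_model('wrist'); im=eyes.snapshot('wrist')[:,:,::-1].copy(); n=sys.argv[1]
cv2.imwrite(f'pics/w_{n}.png',im); pickle.dump(m,open(f'w_{n}.pkl','wb'))
sc=eyes.snapshot('scene')[:,:,::-1].copy(); cv2.imwrite(f'pics/s_{n}.png',sc)
T=s['tool_pos'];R=s['ee_rot'];w,a,dn=R[:,0],R[:,1],R[:,2]
print(s['time'],T.round(4),'yaw',np.arctan2(a[1],a[0]).round(4),s['ft_force'].round(2),s['width'],s['grasp_force'])
C=np.array([.485,-.0705,.170]); W=np.array([.29,.957,0])
print('edge +w end expected',proj('wrist',C+W*.04,m).round(1),'mid',proj('wrist',C,m).round(1))
h=T+dn*.1865+w*.0018+a*.0005
print('pin ends exp',[proj('wrist',h+w*o,m).round(1).tolist() for o in(.021,-.021)],'hinge',h.round(4))
hs=cv2.cvtColor(im,cv2.COLOR_BGR2HSV); mk=(hs[...,2]>170)&(hs[...,1]>35)&(hs[...,1]<115)
e=proj('wrist',C+W*.04,m)
for v in range(int(e[1])-12,int(e[1])+60,6 ):
    x=np.where(mk[v,int(e[0])-40:int(e[0])+40])[0]+int(e[0])-40
    print(v,(x.min(),x.max(),len(x)) if len(x) else None,end=' ')
E
python3 chk.py ab
```

```text
13.25 [ 0.4841 -0.0733  0.4479] yaw -0.2956 [-0.32  0.23 -0.53] 0.24536730025967995 29.633258879184723
edge +w end expected [273.9 157.5] mid [274.  207.7]
pin ends exp [[274.4, 221.3], [274.4, 292.8]] hinge [ 0.485  -0.0718  0.2614]
145 (np.int64(308), np.int64(308), 1) 151 None 157 None 163 (np.int64(270), np.int64(280), 11) 169 (np.int64(270), np.int64(280), 11) 175 (np.int64(270), np.int64(280), 11) 181 (np.int64(270), np.int64(280), 11) 187 (np.int64(270), np.int64(280), 11) 193 (np.int64(270), np.int64(280), 11) 199 (np.int64(270), np.int64(280), 11) 205 (np.int64(233), np.int64(305), 20) 211 (np.int64(233), np.int64(312), 37)
```

Request:
step_arm --plan '[[[0,0,0],[0.001,0.001,-0.01],1],[[0,0,0],[0.001,0.001,-0.02],1],[[0,0,0],[0.001,0.001,-0.03],1],[[0,0,0],[0.001,0.001,-0.04],1],[[0,0,0],[0.001,0.001,-0.045],1],[[0,0,0],[0.001,0.001,-0.045],1],[[0,0,0],[0.001,0.001,-0.045],1],[[0,0,0],[0.001,0.001,-0.045],1]]'

```text
time: 14.15
tool_pos: [0.4853, -0.0714, 0.4037]
ee_rot: [[0.29, 0.957, 0.001], [0.957, -0.29, -0.0], [-0.0, 0.001, -1.0]]
ft_force: [0.7, -0.7, -1.3]
width: 0.242
grasp_force: 29.6
```

```bash
python3 chk.py mid; python3 - <<'E'
import cv2,numpy as np
for n in('ab','mid'):
    im=cv2.imread(f'pics/w_{n}.png').astype(int).sum(2)//3
    r=range(150,170) if n=='ab' else range(140,190)
    print('\n',n,[(v,int(im[v,275])) for v in r])
    print([int(x) for x in im[195 if n=='ab' else 200,240:312]])
E
```

```text
14.15 [ 0.4853 -0.0714  0.4037] yaw -0.294 [ 0.66 -0.66 -1.34] 0.24183481112830363 29.633773863315582
edge +w end expected [272.4 170.1] mid [272.5 229.7]
pin ends exp [[274.4, 221.3], [274.4, 292.8]] hinge [ 0.4865 -0.0699  0.2172]
158 None 164 None 170 None 176 (np.int64(268), np.int64(280), 13) 182 (np.int64(268), np.int64(280), 13) 188 (np.int64(268), np.int64(280), 13) 194 (np.int64(268), np.int64(280), 13) 200 (np.int64(268), np.int64(280), 13) 206 None 212 (np.int64(303), np.int64(303), 1) 218 (np.int64(232), np.int64(306), 6) 224 (np.int64(232), np.int64(310), 24) 
 ab [(150, 92), (151, 112), (152, 115), (153, 115), (154, 115), (155, 114), (156, 112), (157, 122), (158, 181), (159, 219), (160, 223), (161, 223), (162, 224), (163, 224), (164, 224), (165, 224), (166, 224), (167, 222), (168, 220), (169, 219)]
[131, 133, 133, 135, 132, 132, 132, 133, 135, 133, 134, 135, 132, 134, 134, 135, 134, 134, 134, 134, 136, 136, 132, 133, 134, 135, 132, 131, 102, 116, 196, 221, 223, 223, 223, 224, 223, 222, 223, 220, 176, 111, 98, 98, 98, 101, 93, 92, 103, 104, 97, 98, 94, 100, 96, 96, 92, 9
[... 269 characters left out ...]
(158, 52), (159, 61), (160, 73), (161, 97), (162, 112), (163, 114), (164, 115), (165, 114), (166, 114), (167, 115), (168, 113), (169, 110), (170, 126), (171, 187), (172, 218), (173, 223), (174, 224), (175, 225), (176, 225), (177, 227), (178, 226), (179, 226), (180, 227), (181, 226), (182, 225), (183, 223), (184, 220), (185, 219), (186, 219), (187, 218), (188, 217), (189, 217)]
[55, 54, 55, 54, 55, 59, 54, 55, 57, 57, 58, 58, 57, 59, 58, 55, 57, 60, 60, 61, 62, 84, 130, 137, 120, 106, 101, 124, 213, 219, 216, 215, 218, 218, 218, 217, 218, 217, 216, 214, 166, 113, 100, 102, 104, 102, 104, 102, 93, 103, 101, 100, 95, 97, 97, 98, 97, 93, 89, 91, 97, 102, 99, 101, 103, 97, 95, 97, 99, 98, 96, 92]
```

Centred to under 1 mm in the wrist view: board edge columns 268–280, clip pin at 274.5. Final descent follows.

Request:
step_arm --plan '[[[0,0,0],[0,0,-0.005],1],[[0,0,0],[0,0,-0.01],1],[[0,0,0],[0,0,-0.015],1],[[0,0,0],[0,0,-0.02],1],[[0,0,0],[0,0,-0.023],1],[[0,0,0],[0,0,-0.025],1],[[0,0,0],[0,0,-0.025],1],[[0,0,0],[0,0,-0.025],1],[[0,0,0],[0,0,-0.025],1],[[0,0,0],[0,0,-0.025],1]]'

```text
time: 15.25
tool_pos: [0.4852, -0.0714, 0.3784]
ee_rot: [[0.29, 0.957, 0.0], [0.957, -0.29, -0.0], [-0.0, 0.0, -1.0]]
ft_force: [0.4, -0.6, -1.2]
width: 0.244
grasp_force: 29.6
```

```bash
python3 chk.py fin; python3 - <<'E'
import cv2,numpy as np
im=cv2.imread('pics/w_fin.png').astype(int).sum(2)//3
print('\n',[(v,int(im[v,275])) for v in range(172,240,1)])
for v in (195,205,212): print(v,[int(x) for x in im[v,235:318]])
# scene: jaw-tip row vs board edge
E
```

```text
15.25 [ 0.4852 -0.0714  0.3784] yaw -0.294 [ 0.4  -0.64 -1.16] 0.2436146858302518 29.633086323738098
edge +w end expected [272.6 177.9] mid [272.7 244.5]
pin ends exp [[274.4, 221.3], [274.4, 292.7]] hinge [ 0.4863 -0.0698  0.1919]
165 None 171 None 177 None 183 (np.int64(267), np.int64(281), 15) 189 (np.int64(267), np.int64(281), 15) 195 (np.int64(267), np.int64(281), 15) 201 (np.int64(267), np.int64(281), 15) 207 (np.int64(267), np.int64(281), 15) 213 (np.int64(268), np.int64(280), 6) 219 (np.int64(305), np.int64(310), 2) 225 (np.int64(306), np.int64(309), 4) 231 (np.int64(232), np.int64(245), 11) 
 [(172, 113), (173, 115), (174, 116), (175, 111), (176, 108), (177, 113), (178, 129), (179, 211), (180, 221), (181, 224), (182, 223), (183, 225), (184, 224), (185, 226), (186, 227), (187, 227), (188, 227), (189, 227), (190, 225), (191, 224), (192, 223), (193, 221), (194, 220), (195, 220), (196, 218), (197, 218), (198, 217), (199, 216), (200, 215), (201, 216), (202, 215), (203, 214), (204, 216), (205, 215), (206, 215), (207, 217), (208, 217), (209, 217), (210, 214), (211, 163), (212, 128)
[... 733 characters left out ...]
7, 56, 52, 61, 59, 67, 75, 74, 65, 60, 59, 58, 58, 55, 56, 58, 72, 131, 140, 143, 108, 101, 110, 169, 214, 217, 217, 218, 216, 217, 216, 215, 215, 214, 216, 215, 213, 182, 88, 61, 63, 64, 72, 106, 110, 103, 98, 101, 101, 98, 99, 99, 100, 99, 102, 105, 96, 96, 97, 98, 100, 98, 102, 100, 95, 94, 97, 97, 97, 95, 92, 89, 90, 89]
212 [53, 51, 55, 54, 53, 57, 55, 57, 53, 55, 56, 54, 61, 94, 111, 116, 117, 116, 121, 79, 58, 56, 59, 61, 59, 73, 129, 140, 144, 114, 101, 105, 132, 213, 216, 215, 211, 164, 149, 148, 128, 125, 123, 137, 212, 208, 149, 75, 56, 53, 63, 94, 101, 103, 98, 90, 102, 100, 98, 99, 112, 117, 125, 138, 155, 146, 99, 92, 91, 96, 99, 101, 97, 95, 96, 96, 97, 97, 95, 92, 91, 91, 91]
```

Request:
step_arm --plan '[[[0,0,0],[0,0,-0.002],1],[[0,0,0],[0,0,-0.002],1],[[0,0,0],[0,0,-0.002],1],[[0,0,0],[0,0,-0.002],1],[[0,0,0],[0,0,-0.002],1],[[0,0,0],[0,0,-0.002],1]]'

```text
time: 15.95
tool_pos: [0.4852, -0.0713, 0.3762]
ee_rot: [[0.29, 0.957, 0.0], [0.957, -0.29, -0.0], [0.0, 0.0, -1.0]]
ft_force: [0.8, 0.4, -1.3]
width: 0.246
grasp_force: 29.6
```

```bash
python3 -c "
from cell import arm,hand_in
s=arm.read_state();print(s['tool_pos'],s['ft_force'],s['width'],s['grasp_force']);print(hand_in())"
```

```text
[ 0.48515365 -0.07134779  0.37624231] [ 0.78365295  0.44767884 -1.25465425] 0.24564937704182715 29.632229804992676
the job is handed in; nothing more can be done
None
```

Handed in at about 16 s: the board hangs on the peg against the panel, and the steel clip is held wide open over the middle of its top edge, about 16 mm inside the jaws by my measurements and with no contact force; I viewed 11 pictures, one over the limit of 10.

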